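Load the charged packs into the robot's battery carrier

ROBOT

A 6-joint arm with a two-finger parallel gripper is mounted at the origin on the work surface. World frame = base frame: x ahead of the robot, y to its left, z up, the work surface at z = 0. Lengths are in m, angles in rad, forces in N, time in s.
With the tool pointing down it reaches from about 0.3 to 0.775 m from the base axis. Payload 14.6 kg.
Tool frame: the origin (TCP) lies at the very end of the fingers, on their centre line; the grasp point (between the pads) lies 19 mm behind it; z points along the fingers, y is the line along which they close (so a half turn about z gives the same grasp; the last joint's range is limited). The gripper opens to 94 mm and grips with 3 to 60 N. Pads are 16 mm wide; open, the fingers measure 119 mm over their backs; the gripper's body (75 mm by 177 mm) begins 78 mm behind the grasp point.
Start: joints at [-1.215, 0.3, 1.521, -0, 1.321, -0.067], TCP at [0.226, -0.502, 0.205] pointing down, gripper open.
Joint ranges: [-3.03, 3.03], [-0.79, 2.21], [0.23, 2.52], [-1.04, 4.18], [0, 3.07], [-2.55, 2.55]. Speed limits (rad/s): [2.22, 2.22, 2.57, 3.14, 3.14, 3.14].

INTERFACE

Orientations are given as [roll, pitch, yaw] about the fixed x, y, z axes, in that order (R = Rz(yaw) Ry(pitch) Rx(roll)).
In Python, from station import ctrl, cams gives the robot as it stands. The module is installed in compiled form; this text tells all that it offers.
- The arm moves only by the tool arm_command, never from a script. Its argument "plan" is a list that holds one entry, the list of rows, each a list of 7 numbers: the shift along the tool's x, y, z in a scale on which 1.0 is 800 mm, then the turn, a rotation vector about the tool's x, y, z in fractions of the full range, 1 being 4 rad, then the closure, from -1 (fully open) to 1 (shut). A call has 1 to 12 rows; each row is the pose to reach, as a shift and turn from the pose commanded when the call began, along the tool's axes at that moment; what a row does not reach only later rows make up. A row lasts 1/10 s, in which the tool goes at most 50 mm and 8.59 degrees, less where a joint would pass 70% of its speed; a pose out of reach is approached as far as the arm can. No shift or turn number may pass 1 either way. A call with a gripper value outside its range is refused whole. The fingers move at their own pace and stop on an object; "squeeze" is the grip in N (left out, the last holds). Time passes only in rows, so rows that repeat a pose let the fingers close. It gives the time, the measured TCP pose, the force, the opening and the grip force at its end, in the units of the state.
- ctrl.get_obs(): the state, without advancing time (a new reading comes with each control period).
- cams.camera(name): name is "scene" or "top" or "wrist"; returns (picture, depth): 400x640x3 uint8, blue, green, red; 400x640 float32, m along the optical axis (not along the pixel's ray), 0 where there is no reading.
- cams.camera_info(name): a dict with "fx", "fy", "cx", "cy" (pixels), "dist_coeffs" ([k1, k2, p1, p2, k3] as OpenCV has them; the pictures are not rectified), "world_to_cam" (4x4, takes a point from world to camera coordinates). Camera axes: x right, y down, z forward; pixel columns grow to the right and rows downward; lengths in m; the calibration is good to about 2 mm. A picture is of the moment at which its call begins: read the wrist's pose just before it. camera_info takes no time and is no camera call; for the wrist camera it gives the pose at the moment of the call.
- ctrl.hand_in(): hands the job in; it is judged then, once.
The state is a dict: "time_s": time; "qpos": joint angles; "joint_vel": joint speeds; "tau": joint torques, N m; "ee_pos": TCP position; "eef_rot": TCP orientation; "force": force on the tool from outside, world axes, zero at the start; "moment": the same for the moment, N m; "grip_width": finger opening in m; "grip_force": force on a finger pad.
Only numpy, scipy, OpenCV 4.12 (cv2) and the standard library are available. Lean on these libraries where they do the work, as an engineer would, in place of code of your own. Each camera call takes 0.05 s, during which the arm holds its last target. There are 200 camera calls.

TASK

Move the four battery packs from the charger into the bays of the aluminium carrier, one pack standing upright on the floor of each bay, keeping their sequence: the pack at the charger's left end (the robot's left) goes into the bay next to the carrier's orange plug, and the others follow from there in the order they stood on the charger, so the rightmost goes farthest from the plug. Keep the packs upright and set them down without dropping them.

Things in the scene. Friction and masses are not known exactly. Their poses are not given: they have to be found in the camera images.
- pack_red: loose battery pack, an upright black block with a red cap (top 16 mm) and red stripe, 40 (its x) x 34 (its y) x 85 mm tall, about 0.2 kg; origin at the centre of its underside, z up. At the start it stands on the dock of its own colour; grip it along its x, fore and aft (no neighbours there), on its upper half
- pack_blue: loose battery pack, an upright black block with a blue cap (top 16 mm) and blue stripe, 40 (its x) x 34 (its y) x 85 mm tall, about 0.2 kg; origin at the centre of its underside, z up. At the start it stands on the dock of its own colour; grip it along its x, fore and aft (no neighbours there), on its upper half
- pack_yellow: loose battery pack, an upright black block with a yellow cap (top 16 mm) and yellow stripe, 40 (its x) x 34 (its y) x 85 mm tall, about 0.2 kg; origin at the centre of its underside, z up. At the start it stands on the dock of its own colour; grip it along its x, fore and aft (no neighbours there), on its upper half
- pack_green: loose battery pack, an upright black block with a green cap (top 16 mm) and green stripe, 40 (its x) x 34 (its y) x 85 mm tall, about 0.2 kg; origin at the centre of its underside, z up. At the start it stands on the dock of its own colour; grip it along its x, fore and aft (no neighbours there), on its upper half
- dock_red: fixed grey dock, red tab at its front (-x), 62 (x) x 58 (y) mm; all four stand along their common y (robot's left) at 60 mm pitch on the charger rail, in any order. Origin: centre of its underside, 20 mm above the table; floor 6 mm above the origin, lips 8 mm high. A black supply unit, 38 mm high above the table, runs behind the row, 54 to 99 mm from the dock centres in +x
- dock_blue: fixed grey dock, blue tab at its front (-x), 62 (x) x 58 (y) mm; all four stand along their common y (robot's left) at 60 mm pitch on the charger rail, in any order. Origin: centre of its underside, 20 mm above the table; floor 6 mm above the origin, lips 8 mm high. A black supply unit, 38 mm high above the table, runs behind the row, 54 to 99 mm from the dock centres in +x
- dock_yellow: fixed grey dock, yellow tab at its front (-x), 62 (x) x 58 (y) mm; all four stand along their common y (robot's left) at 60 mm pitch on the charger rail, in any order. Origin: centre of its underside, 20 mm above the table; floor 6 mm above the origin, lips 8 mm high. A black supply unit, 38 mm high above the table, runs behind the row, 54 to 99 mm from the dock centres in +x
- dock_green: fixed grey dock, green tab at its front (-x), 62 (x) x 58 (y) mm; all four stand along their common y (robot's left) at 60 mm pitch on the charger rail, in any order. Origin: centre of its underside, 20 mm above the table; floor 6 mm above the origin, lips 8 mm high. A black supply unit, 38 mm high above the table, runs behind the row, 54 to 99 mm from the dock centres in +x
- carrier: fixed aluminium tray with white rims and dividers, 68 (x) x 246 (y) x 24 mm; origin at the centre of its underside, on the table. Four open bays in a row along its y, centres at y = +90, +30, -30, -90 mm, x = 0; bay floors 12 mm above the origin, rims and dividers 12 mm high above the floor; each bay is 56 (x) x 54 (y) mm inside. Yaw within 0.3 rad of the robot's axes
- plug: fixed orange connector block with two short steel studs on top, 56 (x) x 26 (y) x 36 mm high, at one end of the carrier (which end varies; a plain black cap sits at the other). Origin at the centre of its underside, in line with the bays, 47 mm from the centre of the nearest bay
Not all that is in view belongs to the job. Leave any purple look-alike of the pack_red alone.

How it is judged:
At the end, for the whole second after the job is handed in: Each pack stands upright (within 0.1 rad) on the floor of its bay (height within 5 mm, within 13 mm of the row's centre line), one in each bay, in the charger's left-to-right order counted from the orange plug, all released and at rest ((y of dock_red in the frame of dock_blue below 0 m or (horizontal distance between pack_red and plug below 0.077 m and horizontal distance between pack_blue and plug above 0.077 m) or (horizontal distance between pack_red and plug below 0.137 m and horizontal distance between pack_blue and plug above 0.137 m) or (horizontal distance between pack_red and plug below 0.197 m and horizontal distance between pack_blue and plug above 0.197 m)) and (y of dock_red in the frame of dock_yellow below 0 m or (horizontal distance between pack_red and plug below 0.077 m and horizontal distance between pack_yellow and plug above 0.077 m) or (horizontal distance between pack_red and plug below 0.137 m and horizontal distance between pack_yellow and plug above 0.137 m) or (horizontal distance between pack_red and plug below 0.197 m and horizontal distance between pack_yellow and plug above 0.197 m)) and (y of dock_red in the frame of dock_green below 0 m or (horizontal distance between pack_red and plug below 0.077 m and horizontal distance between pack_green and plug above 0.077 m) or (horizontal distance between pack_red and plug below 0.137 m and horizontal distance between pack_green and plug above 0.137 m) or (horizontal distance between pack_red and plug below 0.197 m and horizontal distance between pack_green and plug above 0.197 m)) and (y of dock_blue in the frame of dock_red below 0 m or (horizontal distance between pack_blue and plug below 0.077 m and horizontal distance between pack_red and plug above 0.077 m) or (horizontal distance between pack_blue and plug below 0.137 m and horizontal distance between pack_red and plug above 0.137 m) or (horizontal distance between pack_blue and plug below 0.197 m and horizontal distance between pack_red and plug above 0.197 m)) and (y of dock_blue in the frame of dock_yellow below 0 m or (horizontal distance between pack_blue and plug below 0.077 m and horizontal distance between pack_yellow and plug above 0.077 m) or (horizontal distance between pack_blue and plug below 0.137 m and horizontal distance between pack_yellow and plug above 0.137 m) or (horizontal distance between pack_blue and plug below 0.197 m and horizontal distance between pack_yellow and plug above 0.197 m)) and (y of dock_blue in the frame of dock_green below 0 m or (horizontal distance between pack_blue and plug below 0.077 m and horizontal distance between pack_green and plug above 0.077 m) or (horizontal distance between pack_blue and plug below 0.137 m and horizontal distance between pack_green and plug above 0.137 m) or (horizontal distance between pack_blue and plug below 0.197 m and horizontal distance between pack_green and plug above 0.197 m)) and (y of dock_yellow in the frame of dock_red below 0 m or (horizontal distance between pack_yellow and plug below 0.077 m and horizontal distance between pack_red and plug above 0.077 m) or (horizontal distance between pack_yellow and plug below 0.137 m and horizontal distance between pack_red and plug above 0.137 m) or (horizontal distance between pack_yellow and plug below 0.197 m and horizontal distance between pack_red and plug above 0.197 m)) and (y of dock_yellow in the frame of dock_blue below 0 m or (horizontal distance between pack_yellow and plug below 0.077 m and horizontal distance between pack_blue and plug above 0.077 m) or (horizontal distance between pack_yellow and plug below 0.137 m and horizontal distance between pack_blue and plug above 0.137 m) or (horizontal distance between pack_yellow and plug below 0.197 m and horizontal distance between pack_blue and plug above 0.197 m)) and (y of dock_yellow in the frame of dock_green below 0 m or (horizontal distance between pack_yellow and plug below 0.077 m and horizontal distance between pack_green and plug above 0.077 m) or (horizontal distance between pack_yellow and plug below 0.137 m and horizontal distance between pack_green and plug above 0.137 m) or (horizontal distance between pack_yellow and plug below 0.197 m and horizontal distance between pack_green and plug above 0.197 m)) and (y of dock_green in the frame of dock_red below 0 m or (horizontal distance between pack_green and plug below 0.077 m and horizontal distance between pack_red and plug above 0.077 m) or (horizontal distance between pack_green and plug below 0.137 m and horizontal distance between pack_red and plug above 0.137 m) or (horizontal distance between pack_green and plug below 0.197 m and horizontal distance between pack_red and plug above 0.197 m)) and (y of dock_green in the frame of dock_blue below 0 m or (horizontal distance between pack_green and plug below 0.077 m and horizontal distance between pack_blue and plug above 0.077 m) or (horizontal distance between pack_green and plug below 0.137 m and horizontal distance between pack_blue and plug above 0.137 m) or (horizontal distance between pack_green and plug below 0.197 m and horizontal distance between pack_blue and plug above 0.197 m)) and (y of dock_green in the frame of dock_yellow below 0 m or (horizontal distance between pack_green and plug below 0.077 m and horizontal distance between pack_yellow and plug above 0.077 m) or (horizontal distance between pack_green and plug below 0.137 m and horizontal distance between pack_yellow and plug above 0.137 m) or (horizontal distance between pack_green and plug below 0.197 m and horizontal distance between pack_yellow and plug above 0.197 m)) and horizontal distance between pack_red and plug between 0.033 and 0.241 m and x of pack_red in the frame of carrier between -0.013 and 0.013 m and z of pack_red in the frame of carrier between 0.007 and 0.017 m and angle between each of pack_red, pack_blue, pack_yellow, pack_green's own z axis and vertical below 0.1 rad and linear speed of each of pack_red, pack_blue, pack_yellow, pack_green below 0.02 m/s and angular speed of each of pack_red, pack_blue, pack_yellow, pack_green below 0.1 rad/s and contact force between each of pack_red, pack_blue, pack_yellow, pack_green and the fingers below 0.1 N and horizontal distance between pack_blue and plug between 0.033 and 0.241 m and x of pack_blue in the frame of carrier between -0.013 and 0.013 m and z of pack_blue in the frame of carrier between 0.007 and 0.017 m and horizontal distance between pack_yellow and plug between 0.033 and 0.241 m and x of pack_yellow in the frame of carrier between -0.013 and 0.013 m and z of pack_yellow in the frame of carrier between 0.007 and 0.017 m and horizontal distance between pack_green and plug between 0.033 and 0.241 m and x of pack_green in the frame of carrier between -0.013 and 0.013 m and z of pack_green in the frame of carrier between 0.007 and 0.017 m); the robot touches nothing.
It fails at once if a pack tipped by more than 0.6 rad (angle between any of pack_red, pack_blue, pack_yellow, pack_green's own z axis and vertical above 0.6 rad).
It fails at once if a pack dropped (falling free of the fingers faster than 0.7 m/s) ((linear speed of pack_red above 0.7 m/s and contact force between pack_red and the fingers below 0.1 N) or (linear speed of pack_blue above 0.7 m/s and contact force between pack_blue and the fingers below 0.1 N) or (linear speed of pack_yellow above 0.7 m/s and contact force between pack_yellow and the fingers below 0.1 N) or (linear speed of pack_green above 0.7 m/s and contact force between pack_green and the fingers below 0.1 N)).
It also fails if it takes over 112 s, if anything falls off the work surface, if the arm or the gripper's body presses on something with over 40 N, if the wrist force passes 120 N, or if a joint passes its speed limit or range.

## Working session

There is one attempt and no reset: what is moved stays moved. The work goes in short steps, Python scripts to look and compute and a tool call to move; the robot and the scene stay as the last step left them, time stands still between calls to the robot, and variables do not carry over. Pictures are saved under pics/ and viewed, at most 14 in all, crops included, and the job is handed in when it is done.

Besides the shell and the picture viewer there is one more tool, called after "Call:" as a command line: name --argument value ..., lists and objects as JSON in quotes. arm_command: Moves the arm, as the interface text tells. Its arguments: {"type":"object","properties":{"plan":{"type":"array"},"squeeze":{"type":"number"}},"required":["plan"]}

```bash
mkdir -p pics && python3 - <<'E'
from station import ctrl,cams
import cv2,numpy as np
o=ctrl.get_obs();print(o)
for n in("scene","top"):
    p,d=cams.camera(n);cv2.imwrite(f"pics/{n}0.png",p);np.save(f"{n}0.npy",d)
    i=cams.camera_info(n);print(n,i)
E
```

```text
{'time_s': 0.0, 'qpos': array([-1.21459422e+00,  3.00470804e-01,  1.52161264e+00,  1.02615127e-05,
        1.32068661e+00, -6.66259613e-02]), 'joint_vel': array([ 0.00017175,  0.0004811 , -0.00089526, -0.00136584,  0.00058036,
        0.00166431]), 'tau': array([-3.07143000e-04, -5.31807518e+01, -3.52734876e+01,  7.08905468e-02,
        2.45118613e-02, -8.67031895e-05]), 'ee_pos': array([ 0.22557908, -0.50131252,  0.20487314]), 'eef_rot': array([-3.14041853e+00, -8.83046435e-05,  4.22825469e-01]), 'force': array([ 0.82419741, -0.75319376, -1.57317718]), 'moment': array([-0.02207001, -0.01789428, -0.03179462]), 'grip_force': 0.0, 'grip_width': 0.09384111322034565}
scene {'fx': 427.4441487059854, 'fy': 427.4441487059854, 'cx': 318.4982519914485, 'cy': 196.2789879770323, 'dist_coeffs': array([-0.03663165,  0.        ,  0.        ,  0.        ,  0.        ]), 'world_to_cam': array([[-0.38931679,  0.92101139, -0.01305583,  0.25378145],
       [ 0.75858276,  0.31255285, -0.57171926, -0.35093785],
       [-0.52247931, -0.23248383, -0.82034544,  1.24278828],
       [ 0.        ,  0.        ,  0.        ,  1.        ]])}
top {'fx': 453.6822294483749, 'fy': 453.6822294483749, 'cx': 321.76635097671624, 'cy': 211.71857077079468, 'dist_coeffs': array([-0.01761139,  0.        ,  0.        ,  0.        ,  0.        ]), 'world_to_cam': array([[ 0.01099427, -0.99982406, -0.01519779, -0.0178051 ],
       [-0.99795207, -0.01001336, -0.06317748,  0.52141417],
       [ 0.06301419,  0.01586126, -0.99788658,  1.25776873],
       [ 0.        ,  0.        ,  0.        ,  1.        ]])}
```

View pics/top0.png

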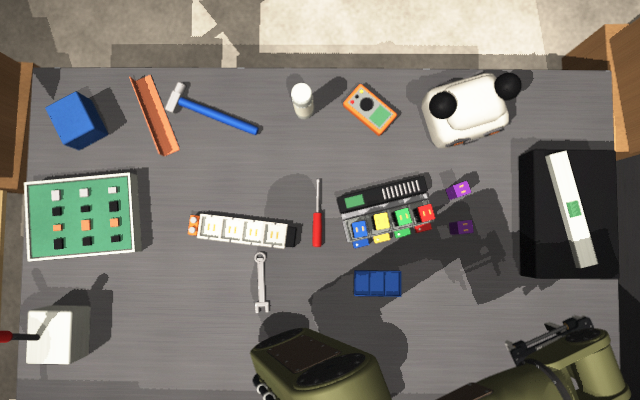

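View pics/scene0.png

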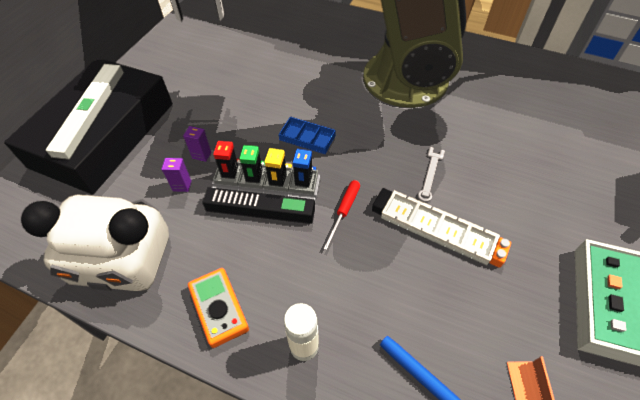

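Top view: packs sit left to right as blue (360,229), yellow (381,220), green (403,215), red (426,212). The plug is orange at (193,225), at the carrier's left end. The carrier bays run from x=210 to 275, and the black cap is at (291,236). 

Possible look-alikes:
- Purple blocks at (459,189) and (461,227): ignore.
- Blue tray at (377,283), blue cube (77,120) and red screwdriver (318,230): ignore.
- Orange multimeter (370,108) and orange channel (155,115): neither is the plug.

Next I'll measure, with one close crop to check the choice.

```bash
cat > h.py <<'E'
import numpy as np,cv2
from station import ctrl,cams
HUE={'red':[(0,6),(174,180)],'blue':[(105,125)],'yellow':[(22,34)],'green':[(50,75)],'orange':[(7,16)]}
def world(info,d):
    "world xyz of each pixel from depth"
    h,w=d.shape;K=np.array([[info['fx'],0,info['cx']],[0,info['fy'],info['cy']],[0,0,1]])
    g=np.stack(np.meshgrid(np.arange(w),np.arange(h)),-1).reshape(-1,1,2).astype(np.float32)
    u=cv2.undistortPoints(g,K,info['dist_coeffs']).reshape(h,w,2)
    P=np.dstack([u*d[...,None],d])
    M=info['world_to_cam'];return (P-M[:3,3])@M[:3,:3]
def mask(p,c,s=130,v=90):
    H=cv2.cvtColor(p,cv2.COLOR_BGR2HSV);m=np.zeros(p.shape[:2],bool)
    for a,b in HUE[c]: m|=(H[...,0]>=a)&(H[...,0]<=b)&(H[...,1]>s)&(H[...,2]>v)
    return m
def rect(pts):
    (c,s,a)=cv2.minAreaRect((pts[:,:2]*1000).astype(np.float32));return np.round(c,1),np.round(s,1),round(a,1)
E
python3 - <<'E'
from h import *
for n in('top','scene'):
    p=cv2.imread(f'pics/{n}0.png');d=np.load(f'{n}0.npy');W=world(cams.camera_info(n),d)
    x,y,z=W[...,0],W[...,1],W[...,2]
    reg=(x>.3)&(x<.75)&(y<.0)&(y>-.35)
    for c in('blue','yellow','green','red'):
        m=mask(p,c)&reg&(z>.1)&(z<.125)
        if m.sum()>5:print(n,c,m.sum(),rect(W[m]),'mean',W[m].mean(0).round(4))
    H=cv2.cvtColor(p,cv2.COLOR_BGR2HSV)
    r2=(x>.35)&(x<.65)&(y>-.02)&(y<.35)
    m=mask(p,'orange')&r2&(z>.03)&(z<.05);print(n,'plug',m.sum(),rect(W[m]),W[m].mean(0).round(4))
    m=r2&(H[...,1]<50)&(H[...,2]>170)&(z>.005)&(z<.032)
    k,l,s,_=cv2.connectedComponentsWithStats(m.astype(np.uint8));b=1+s[1:,4].argmax();m=l==b
    print(n,'carrier',m.sum(),rect(W[m]),np.percentile(W[m][:,2],[5,50,95]).round(4))
    t=r2&(abs(x-.48)<.15)&(z<.003);print('table z',np.median(z[(abs(z)<.01)&r2]))
p=cv2.imread('pics/top0.png');cv2.imwrite('pics/crop.png',cv2.resize(p[170:260,180:480],None,fx=2.6,fy=2.6,interpolation=2))
E
```

```text
top blue 172 (array([ 472.5, -111.1]), array([39.6, 34.8]), 10.1) mean [ 0.4723 -0.1109  0.1113]
top yellow 37 (array([ 508.7, -220.1]), array([ 38.9, 144.5]), 14.6) mean [ 0.4983 -0.1697  0.1106]
top green 169 (array([ 506. , -224.7]), array([39. , 35.4]), 14.9) mean [ 0.5059 -0.2233  0.1107]
top red 195 (array([ 516.9, -284.4]), array([39.9, 36.2]), 16.6) mean [ 0.5164 -0.2833  0.1105]
top plug 4 (array([484.3, 339.1]), array([47.4,  8.5]), 1.7) [0.4884 0.3399 0.0307]
top carrier 1889 (array([465. , 210.8]), array([247.1,  71.1]), 83.8) [0.0086 0.0137 0.0266]
table z 0.00017038665859982883
scene blue 228 (array([ 477.9, -111.6]), array([43. , 34.9]), 12.1) mean [ 0.4795 -0.1104  0.108 ]
scene yellow 266 (array([ 505.9, -206.8]), array([ 42.1, 179.5]), 9.3) mean [ 0.5006 -0.175   0.1086]
scene green 230 (array([ 510.7, -225.4]), array([41.4, 35.3]), 15.9) mean [ 0.5129 -0.2232  0.1079]
scene red 232 (array([ 521.2, -284.9]), array([42.4, 34.8]), 15.7) mean [ 0.5236 -0.2833  0.1078]
scene plug 0 (array([0., 0.]), array([0., 0.]), 0.0) [nan nan nan]
scene carrier 2532 (array([470.4, 209.7]), array([247.6,  71.9]), 83.4) [0.0073 0.0105 0.0229]
table z -0.002233990534660901<stdin>:11: RuntimeWarning: Mean of empty slice.
  ret = um.true_divide(
```

View pics/crop.png

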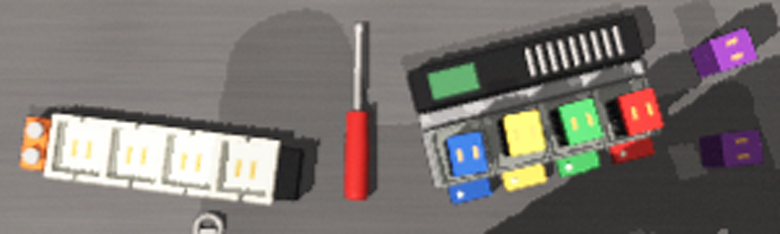

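Crop confirms: left to right blue, yellow, green, red (tabs match). The orange plug with its studs is at the carrier's left end, and the purple decoys stand apart. Next: a plan helper.

```bash
cat > plan.py <<'E'
import sys
from h import *
from scipy.spatial.transform import Rotation as Ro
u=np.array([.108,.994]);C=np.array([467.5,210.3])
PK={'blue':(475,-111.3,1.80),'yellow':(490.5,-168.3,1.82),'green':(508.3,-225,1.83),'red':(519,-284.6,1.84)}
BAY={c:(*(C+u*s),1.463) for c,s in zip(('blue','yellow','green','red'),(90,30,-30,-90))}
def go(x,y,yaw,z):
    o=ctrl.get_obs();R=Ro.from_euler('xyz',o['eef_rot']);T=Ro.from_euler('xyz',[np.pi,0,yaw])
    d=R.inv().apply(np.array([x,y,z])-o['ee_pos']*1000);r=(R.inv()*T).as_rotvec()
    return d.round(1),r.round(3)
if __name__=='__main__':
    k,c,z=sys.argv[1:];print(*go(*(PK if k=='p' else BAY)[c],float(z)))
E
python3 - <<'E'
from h import *
for n in('top','scene'):
    p=cv2.imread(f'pics/{n}0.png');d=np.load(f'{n}0.npy');W=world(cams.camera_info(n),d);x,y,z=np.moveaxis(W,2,0)
    H=cv2.cvtColor(p,cv2.COLOR_BGR2HSV)
    m=(H[...,0]>=20)&(H[...,0]<=36)&(H[...,1]>100)&(x>.45)&(x<.53)&(y<-.145)&(y>-.195)&(z>.1)&(z<.125)
    print(n,m.sum(),rect(W[m]),W[m].mean(0))
E
python3 plan.py p blue 200
```

```text
top 217 (array([ 494.4, -167.9]), array([40.1, 35.1]), 11.9) [ 0.494419   -0.16733347  0.11065878]
scene 269 (array([ 499.4, -168.6]), array([42.2, 35.1]), 10.2) [ 0.50119447 -0.16714372  0.1079713 ]
[ 387.5 -253.4    5.2] [-1.000e-03 -1.000e-03 -1.377e+00]
```

```bash
sed -i "s/'yellow':(490.5,-168.3,1.82)/'yellow':(497,-168.2,1.77)/" plan.py
```

```text
(no output)
```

The rows are not in the units I measure in: shifts go in shares of 800 mm and turns go in shares of 4 rad. I convert before sending: 387 mm / 800 = 0.4838, -253 mm / 800 = -0.3163, -1.377 rad / 4 = -0.3443.

Call:
arm_command --plan '[[[0.075,-0.05,0.0063,0,0,-0.035,-1],[0.1213,-0.0788,0.0063,0,0,-0.07,-1],[0.1613,-0.105,0.0063,0,0,-0.105,-1],[0.2013,-0.1313,0.0063,0,0,-0.1375,-1],[0.2425,-0.1588,0.0063,0,0,-0.1725,-1],[0.2825,-0.185,0.0063,0,0,-0.2075,-1],[0.3225,-0.2113,0.0063,0,0,-0.24,-1],[0.3638,-0.2375,0.0063,0,0,-0.275,-1],[0.4038,-0.2638,0.0063,0,0,-0.31,-1],[0.4838,-0.3163,0.0063,0,0,-0.3443,-1],[0.4838,-0.3163,0.0063,0,0,-0.3443,-1],[0.4838,-0.3163,0.0063,0,0,-0.3443,-1]]]' --squeeze 20

```text
time_s: 1.3
ee_pos: [0.4758, -0.1096, 0.2]
eef_rot: [-3.141, -0.001, 1.803]
force: [0.2, 0.3, 0.1]
grip_width: 0.0939
grip_force: 0.0
```

```bash
python3 plan.py p blue 69; python3 - <<'E'
from h import *
p,d=cams.camera('wrist');W=world(cams.camera_info('wrist'),d);x,y,z=np.moveaxis(W,2,0)
cv2.imwrite('pics/w1.png',p)
for c in('blue','yellow','green','red'):
    m=mask(p,c,100)&(z>.1)&(z<.125)&(x>.42)&(x<.56)&(y<-.08)&(y>-.32)
    if m.sum()>20:print(c,m.sum(),rect(W[m]),W[m].mean(0).round(4))
E
```

```text
[ -1.6  -1.1 131. ] [-0.    -0.001  0.003]
blue 229 (array([ 471.8, -112.5]), array([40.2, 34.9]), 11.4) [ 0.4744 -0.1034  0.1089]
yellow 1668 (array([ 493.6, -169.3]), array([ 40.8, 138.5]), 10.6) [ 0.4923 -0.1661  0.1112]
green 612 (array([ 507.1, -233.2]), array([39.9, 21.8]), 12.9) [ 0.5063 -0.2326  0.1119]
red 138 (array([ 510.8, -269.3]), array([38.9,  2.3]), 15.8) [ 0.5126 -0.2688  0.103 ]
```

View pics/w1.png

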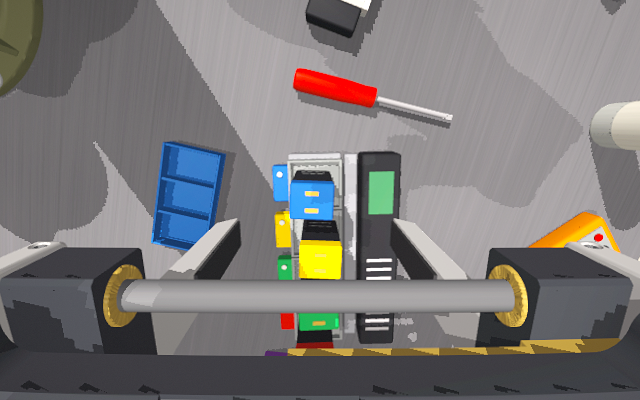

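Wrist view: blue cap at (312,195) lies between the fingers, yellow is at (320,258), and the supply unit is to the right. The wrist positions agree with the top camera, so I'll favour those in x. Descend and grip.

```bash
sed -i "s/467.5,210.3/466,210.3/;s/(475,/(473,/;s/(497,/(494.5,/;s/508.3/506.8/;s/(519,/(517.5,/" plan.py
```

```text
(no output)
```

Converted, 131 mm / 800 = 0.1638, 120 mm / 800 = 0.15.

Call:
arm_command --plan '[[[-0.0013,-0.0038,0.0313,0,0,0,-1],[-0.0025,-0.0038,0.075,0,0,0,-1],[-0.0025,-0.0038,0.1188,0,0,0,-1],[-0.0025,-0.0038,0.15,0,0,0,-1],[-0.0025,-0.0038,0.1638,0,0,0,-1],[-0.0025,-0.0038,0.1638,0,0,0,-1],[-0.0025,-0.0038,0.1638,0,0,0,1],[-0.0025,-0.0038,0.1638,0,0,0,1],[-0.0025,-0.0038,0.1638,0,0,0,1],[-0.0025,-0.0038,0.1638,0,0,0,1],[-0.0025,-0.0038,0.1638,0,0,0,1],[-0.0025,-0.0038,0.1638,0,0,0,1]]]' --squeeze 20

```text
time_s: 2.55
ee_pos: [0.4724, -0.1146, 0.0696]
eef_rot: [3.141, 0.0, 1.8]
force: [0.4, -0.3, -0.4]
grip_width: 0.0495
grip_force: 0.0
```

Converted, -130 mm / 800 = -0.1625, -105 mm / 800 = -0.1313.

Call:
arm_command --plan '[[[0,0,0,0,0,0,1],[0,0,0,0,0,0,1],[0,0,0,0,0,0,1],[0,0,-0.0125,0,0,0,1],[0,0,-0.0438,0,0,0,1],[0,0,-0.0875,0,0,0,1],[0,0,-0.1313,0,0,0,1],[0,0,-0.1625,0,0,0,1],[0,0,-0.1625,0,0,0,1]]]' --squeeze 20

```text
time_s: 3.45
ee_pos: [0.4734, -0.115, 0.2031]
eef_rot: [3.137, 0.003, 1.8]
force: [-0.1, 0.4, -3.2]
grip_width: 0.0398
grip_force: 19.9
```

```bash
python3 plan.py b blue 200
```

```text
[403.4  96.4   2.3] [0.005 0.002 0.337]
```

Converted, 400 mm / 800 = 0.5, 385 mm / 800 = 0.4813, 0.337 rad / 4 = 0.0843.

Call:
arm_command --plan '[[[0.0188,0.005,0,0,0,0.005,1],[0.0563,0.0138,0,0,0,0.0125,1],[0.1063,0.025,0,0,0,0.02,1],[0.1563,0.0375,0,0,0,0.03,1],[0.2063,0.05,0,0,0,0.0375,1],[0.2563,0.0613,0,0,0,0.0475,1],[0.3063,0.0738,0,0,0,0.055,1],[0.3563,0.085,0,0,0,0.0625,1],[0.4063,0.0975,0,0,0,0.07,1],[0.45,0.1075,0,0,0,0.0775,1],[0.4813,0.115,0,0,0,0.0825,1],[0.5,0.12,0,0,0,0.0843,1]]]'

```text
time_s: 4.65
ee_pos: [0.4741, 0.2983, 0.1979]
eef_rot: [-3.14, 0.001, 1.464]
force: [0.2, 0.0, -1.1]
grip_width: 0.0402
grip_force: 19.9
```

Call:
arm_command --plan '[[[0,0,0,0,0,0,1],[0,0,0,0,0,0,1]]]'

```text
time_s: 4.85
ee_pos: [0.4746, 0.2962, 0.1984]
eef_rot: [-3.14, 0.001, 1.463]
force: [-0.8, 0.1, -2.4]
grip_width: 0.0399
grip_force: 19.9
```

```bash
python3 plan.py b blue 56; python3 - <<'E'
from h import *
p,d=cams.camera('wrist');cv2.imwrite('pics/w2.png',p);np.save('w2.npy',d)
W=world(cams.camera_info('wrist'),d);x,y,z=np.moveaxis(W,2,0)
H=cv2.cvtColor(p,cv2.COLOR_BGR2HSV)
m=(H[...,1]<60)&(H[...,2]>150)&(z>.005)&(z<.032)&(x>.38)&(x<.56)&(y>0)
k,l,s,_=cv2.connectedComponentsWithStats(m.astype(np.uint8));m=l==1+s[1:,4].argmax()
print(m.sum(),rect(W[m]))
E
```

```text
[  3.9   0.9 142.4] [-0.001  0.001  0.   ]
2103 (array([477.2, 305.9]), array([55.7, 68.1]), 83.5)
```

View pics/w2.png

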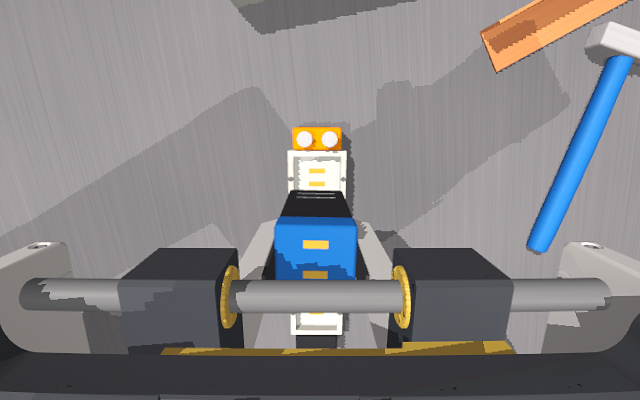

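Wrist view: the pack hangs in line with the carrier, with the bay and plug at (317,140) ahead. The carrier measurement agrees within 1 mm. Lower and release.

Converted, 142 mm / 800 = 0.1775, 141 mm / 800 = 0.1763.

Call:
arm_command --plan '[[[0,0.0013,0.0313,0,0,0,1],[0,0.0013,0.075,0,0,0,1],[0,0.0013,0.1188,0,0,0,1],[0,0.0013,0.15,0,0,0,1],[0,0.0013,0.165,0,0,0,1],[0,0.0013,0.1725,0,0,0,1],[0,0.0013,0.1763,0,0,0,1],[0,0.0013,0.1775,0,0,0,1],[0,0.0013,0.1775,0,0,0,1],[0,0.0013,0.1775,0,0,0,1]]]'

```text
time_s: 5.9
ee_pos: [0.4763, 0.2968, 0.0582]
eef_rot: [3.141, -0.001, 1.463]
force: [0.2, -0.1, -1.6]
grip_width: 0.0401
grip_force: 19.9
```

```bash
python3 plan.py b blue 55
```

```text
[ 2.9 -0.9  3.2] [ 0.001 -0.001 -0.   ]
```

Converted, 2 mm / 800 = 0.0025, 1 mm / 800 = 0.0013.

Call:
arm_command --plan '[[[0,0,0.0013,0,0,0,1],[0,0,0.0025,0,0,0,1],[0,0,0.0025,0,0,0,1],[0,0,0.0025,0,0,0,1]]]'

```text
time_s: 6.3
ee_pos: [0.4761, 0.2966, 0.0555]
eef_rot: [3.141, -0.0, 1.463]
force: [0.7, -0.5, -0.5]
grip_width: 0.04
grip_force: 19.9
```

Converted, -145 mm / 800 = -0.1813, -105 mm / 800 = -0.1313.

Call:
arm_command --plan '[[[0,0,0,0,0,0,-1],[0,0,0,0,0,0,-1],[0,0,0,0,0,0,-1],[0,0,0,0,0,0,-1],[0,0,0,0,0,0,-1],[0,0,0,0,0,0,-1],[0,0,-0.025,0,0,0,-1],[0,0,-0.075,0,0,0,-1],[0,0,-0.1313,0,0,0,-1],[0,0,-0.1813,0,0,0,-1],[0,0,-0.1813,0,0,0,-1]]]'

```text
time_s: 7.4
ee_pos: [0.4777, 0.2975, 0.2062]
eef_rot: [3.134, -0.005, 1.463]
force: [0.4, 0.4, -0.3]
grip_width: 0.0941
grip_force: 0.0
```

```bash
python3 plan.py p yellow 200;cat > chk.py <<'E'
from h import *
import sys
from plan import C,u
p,d=cams.camera('top');W=world(cams.camera_info('top'),d);x,y,z=np.moveaxis(W,2,0)
if len(sys.argv)>1:cv2.imwrite(f'pics/{sys.argv[1]}.png',p)
for c in('blue','yellow','green','red'):
    m=mask(p,c,100)&(z>.08)&(z<.125)&(x>.40)&(x<.56)&(y<.36)&(y>-.33)
    k,l,s,_=cv2.connectedComponentsWithStats(m.astype(np.uint8))
    if k>1:
        m=l==1+s[1:,4].argmax();r=rect(W[m]);q=r[0]-C;print(c,m.sum(),*r,'z',np.median(W[m][:,2]).round(4),'along',(q@u).round(1),'across',(q@[u[1],-u[0]]).round(1))
E
python3 chk.py
```

```text
[-461.2   66.9    4.3] [ 0.008 -0.004 -0.307]
blue 161 [475.6 299.2] [33.8 38.7] 82.7 z 0.0973 along 89.4 across -0.1
yellow 165 [ 494.7 -168.6] [40.1 32.6] 13.8 z 0.111 along -373.5 across 69.4
green 189 [ 506.2 -224.5] [39.9 34.6] 17.4 z 0.1111 along -427.8 across 86.9
red 200 [ 517.4 -284.6] [40.5 36.7] 16.2 z 0.1104 along -486.4 across 104.5
```

Blue is in place (along 89.4, across -0.1, top at 97 mm). Next, yellow.

Converted, -461 mm / 800 = -0.5763, -165 mm / 800 = -0.2063, -0.307 rad / 4 = -0.0768.

Call:
arm_command --plan '[[[-0.0375,0.0063,0.0025,0,0,-0.005,-1],[-0.0938,0.0138,0.005,0,0,-0.0125,-1],[-0.15,0.0213,0.005,0,0,-0.02,-1],[-0.2063,0.03,0.005,0,0,-0.0275,-1],[-0.2625,0.0375,0.005,0,0,-0.035,-1],[-0.3188,0.0463,0.005,0,0,-0.0425,-1],[-0.375,0.0538,0.005,0,0,-0.05,-1],[-0.4313,0.0625,0.005,0,0,-0.0575,-1],[-0.4875,0.07,0.005,0,0,-0.065,-1],[-0.5313,0.0775,0.005,0,0,-0.07,-1],[-0.5625,0.0813,0.005,0,0,-0.075,-1],[-0.5763,0.0838,0.005,0,0,-0.0768,-1]]]'

```text
time_s: 8.65
ee_pos: [0.4923, -0.1707, 0.1951]
eef_rot: [-3.14, -0.001, 1.768]
force: [-0.8, -0.7, 0.5]
grip_width: 0.0938
grip_force: 0.0
```

Call:
arm_command --plan '[[[0,0,0,0,0,0,-1],[0,0,0,0,0,0,-1],[0,0,0,0,0,0,-1]]]'

```text
time_s: 8.95
ee_pos: [0.493, -0.1678, 0.1963]
eef_rot: [-3.141, -0.0, 1.771]
force: [0.2, -0.5, -0.0]
grip_width: 0.0943
grip_force: 0.0
```

```bash
python3 plan.py p yellow 69
```

```text
[ -0.8   1.4 127.3] [-0.    -0.     0.001]
```

Converted, 127 mm / 800 = 0.1588, 118 mm / 800 = 0.1475.

Call:
arm_command --plan '[[[0,0.0013,0.0313,0,0,0,-1],[0,0.0013,0.075,0,0,0,-1],[0,0.0013,0.1188,0,0,0,-1],[0,0.0013,0.1475,0,0,0,-1],[0,0.0013,0.1588,0,0,0,-1],[0,0.0013,0.1588,0,0,0,-1],[0,0.0013,0.1588,0,0,0,1],[0,0.0013,0.1588,0,0,0,1],[0,0.0013,0.1588,0,0,0,1],[0,0.0013,0.1588,0,0,0,1],[0,0.0013,0.1588,0,0,0,1],[0,0.0013,0.1588,0,0,0,1]]]'

```text
time_s: 10.15
ee_pos: [0.4939, -0.1688, 0.0696]
eef_rot: [3.141, 0.0, 1.77]
force: [0.6, -0.3, 0.0]
grip_width: 0.0493
grip_force: 0.0
```

Call:
arm_command --plan '[[[0,0,0,0,0,0,1],[0,0,0,0,0,0,1],[0,0,0,0,0,0,1],[0,0,0,0,0,0,1]]]'

```text
time_s: 10.55
ee_pos: [0.4939, -0.1688, 0.0695]
eef_rot: [3.142, 0.0, 1.77]
force: [0.0, -0.5, -0.1]
grip_width: 0.04
grip_force: 20.0
```

Converted, -130 mm / 800 = -0.1625, -105 mm / 800 = -0.1313.

Call:
arm_command --plan '[[[0,0,-0.0125,0,0,0,1],[0,0,-0.0438,0,0,0,1],[0,0,-0.0875,0,0,0,1],[0,0,-0.1313,0,0,0,1],[0,0,-0.1625,0,0,0,1],[0,0,-0.1625,0,0,0,1],[0,0,-0.1625,0,0,0,1]]]'

```text
time_s: 11.25
ee_pos: [0.4936, -0.1687, 0.1989]
eef_rot: [-3.141, -0.0, 1.77]
force: [-1.0, 0.6, -2.6]
grip_width: 0.0399
grip_force: 20.0
```

```bash
python3 plan.py b yellow 200
```

```text
[405.5  56.9  -1. ] [-0.    -0.     0.307]
```

Converted, 405 mm / 800 = 0.5063, 390 mm / 800 = 0.4875, 0.307 rad / 4 = 0.0768.

Call:
arm_command --plan '[[[0.0188,0.0025,0,0,0,0.005,1],[0.0563,0.0075,0,0,0,0.01,1],[0.1063,0.015,0,0,0,0.0175,1],[0.1563,0.0225,0,0,0,0.025,1],[0.2063,0.0288,0,0,0,0.0325,1],[0.2563,0.0363,0,0,0,0.04,1],[0.3063,0.0425,0,0,0,0.0475,1],[0.3563,0.05,0,0,0,0.055,1],[0.4063,0.0575,0,0,0,0.0625,1],[0.4538,0.0638,0,0,0,0.07,1],[0.4875,0.0688,0,0,0,0.075,1],[0.5063,0.0713,0,0,0,0.0768,1]]]'

```text
time_s: 12.45
ee_pos: [0.4686, 0.2413, 0.1973]
eef_rot: [-3.139, 0.001, 1.464]
force: [1.2, 0.2, -2.1]
grip_width: 0.0399
grip_force: 20.0
```

Call:
arm_command --plan '[[[0,0,0,0,0,0,1],[0,0,0,0,0,0,1],[0,0,0,0,0,0,1]]]'

```text
time_s: 12.75
ee_pos: [0.4696, 0.2386, 0.1987]
eef_rot: [-3.141, 0.001, 1.462]
force: [-0.2, -0.2, -3.2]
grip_width: 0.0399
grip_force: 20.0
```

```bash
python3 plan.py b yellow 56
```

```text
[  1.5  -0.4 142.7] [-0.001  0.001 -0.001]
```

Call:
arm_command --plan '[[[0.0013,0,0.0313,0,0,0,1],[0.0013,0,0.075,0,0,0,1],[0.0013,0,0.1188,0,0,0,1],[0.0013,0,0.15,0,0,0,1],[0.0013,0,0.165,0,0,0,1],[0.0013,0,0.1725,0,0,0,1],[0.0013,0,0.1763,0,0,0,1],[0.0013,0,0.1788,0,0,0,1],[0.0013,0,0.1788,0,0,0,1],[0.0013,0,0.1788,0,0,0,1]]]'

```text
time_s: 13.75
ee_pos: [0.4701, 0.2406, 0.0571]
eef_rot: [3.141, -0.001, 1.463]
force: [0.3, 0.1, -1.5]
grip_width: 0.0401
grip_force: 20.0
```

```bash
python3 plan.py b yellow 55.5
```

```text
[-0.6 -0.8  1.6] [ 0.001 -0.001 -0.   ]
```

Converted, 1 mm / 800 = 0.0013.

Call:
arm_command --plan '[[[0,0,0.0013,0,0,0,1],[0,0,0.0013,0,0,0,1],[0,0,0.0013,0,0,0,1]]]'

```text
time_s: 14.05
ee_pos: [0.4698, 0.2405, 0.0555]
eef_rot: [3.142, -0.0, 1.463]
force: [0.4, 1.2, -3.8]
grip_width: 0.0398
grip_force: 20.0
```

Converted, -145 mm / 800 = -0.1813, -105 mm / 800 = -0.1313.

Call:
arm_command --plan '[[[0,0,0,0,0,0,-1],[0,0,0,0,0,0,-1],[0,0,0,0,0,0,-1],[0,0,0,0,0,0,-1],[0,0,0,0,0,0,-1],[0,0,0,0,0,0,-1],[0,0,-0.025,0,0,0,-1],[0,0,-0.075,0,0,0,-1],[0,0,-0.1313,0,0,0,-1],[0,0,-0.1813,0,0,0,-1],[0,0,-0.1813,0,0,0,-1]]]'

```text
time_s: 15.15
ee_pos: [0.4716, 0.2413, 0.2059]
eef_rot: [3.134, -0.004, 1.463]
force: [0.7, 0.3, 0.2]
grip_width: 0.0941
grip_force: 0.0
```

```bash
python3 plan.py p green 200;python3 chk.py
```

```text
[-459.8   85.3    4.6] [ 0.008 -0.003 -0.367]
yellow 205 [469.5 240.9] [35.4 40.1] 84.2 z 0.0974 along 30.8 across 0.2
green 180 [ 506.2 -224.8] [40.  34.3] 15.4 z 0.1114 along -428.1 across 86.9
red 198 [ 517.2 -284.6] [40.4 36.2] 15.6 z 0.1108 along -486.4 across 104.3
```

Yellow is in place; blue is hidden under the gripper. Next, green.

Converted, -460 mm / 800 = -0.575, -450 mm / 800 = -0.5625, -0.367 rad / 4 = -0.0918.

Call:
arm_command --plan '[[[-0.0375,0.0075,0.0025,0,0,-0.005,-1],[-0.0938,0.0175,0.005,0,0,-0.015,-1],[-0.15,0.0275,0.005,0,0,-0.025,-1],[-0.2063,0.0388,0.005,0,0,-0.0325,-1],[-0.2625,0.0488,0.005,0,0,-0.0425,-1],[-0.3188,0.0588,0.005,0,0,-0.05,-1],[-0.375,0.07,0.005,0,0,-0.06,-1],[-0.4313,0.08,0.005,0,0,-0.0675,-1],[-0.4875,0.09,0.005,0,0,-0.0775,-1],[-0.5313,0.0988,0.005,0,0,-0.085,-1],[-0.5625,0.1038,0.005,0,0,-0.09,-1],[-0.575,0.1063,0.005,0,0,-0.0918,-1]]]'

```text
time_s: 16.4
ee_pos: [0.504, -0.2277, 0.1946]
eef_rot: [-3.14, -0.002, 1.828]
force: [-0.2, 0.6, 1.0]
grip_width: 0.0941
grip_force: 0.0
```

Call:
arm_command --plan '[[[0,0,0,0,0,0,-1],[0,0,0,0,0,0,-1],[0,0,0,0,0,0,-1]]]'

```text
time_s: 16.7
ee_pos: [0.5048, -0.2247, 0.1963]
eef_rot: [-3.142, -0.0, 1.831]
force: [-0.2, -0.3, -0.1]
grip_width: 0.094
grip_force: 0.0
```

```bash
python3 plan.py p green 69
```

```text
[ -0.8   1.9 127.3] [-0.    -0.     0.001]
```

Converted, 127 mm / 800 = 0.1588, 118 mm / 800 = 0.1475.

Call:
arm_command --plan '[[[0,0.0013,0.0313,0,0,0,-1],[0,0.0013,0.075,0,0,0,-1],[0,0.0013,0.1188,0,0,0,-1],[0,0.0013,0.1475,0,0,0,-1],[0,0.0013,0.1588,0,0,0,-1],[0,0.0013,0.1588,0,0,0,-1],[0,0.0013,0.1588,0,0,0,1],[0,0.0013,0.1588,0,0,0,1],[0,0.0013,0.1588,0,0,0,1],[0,0.0013,0.1588,0,0,0,1],[0,0.0013,0.1588,0,0,0,1],[0,0.0013,0.1588,0,0,0,1]]]'

```text
time_s: 17.9
ee_pos: [0.5057, -0.2258, 0.0696]
eef_rot: [3.142, 0.0, 1.83]
force: [-0.3, -0.7, 0.4]
grip_width: 0.049
grip_force: 0.0
```

Call:
arm_command --plan '[[[0,0,0,0,0,0,1],[0,0,0,0,0,0,1],[0,0,0,0,0,0,1],[0,0,0,0,0,0,1]]]'

```text
time_s: 18.3
ee_pos: [0.5058, -0.2258, 0.0695]
eef_rot: [3.141, 0.0, 1.83]
force: [0.6, 0.1, 1.2]
grip_width: 0.0399
grip_force: 19.9
```

Converted, -130 mm / 800 = -0.1625, -105 mm / 800 = -0.1313.

Call:
arm_command --plan '[[[0,0,-0.0125,0,0,0,1],[0,0,-0.0438,0,0,0,1],[0,0,-0.0875,0,0,0,1],[0,0,-0.1313,0,0,0,1],[0,0,-0.1625,0,0,0,1],[0,0,-0.1625,0,0,0,1],[0,0,-0.1625,0,0,0,1]]]'

```text
time_s: 19.0
ee_pos: [0.5054, -0.2256, 0.1989]
eef_rot: [-3.141, -0.0, 1.83]
force: [-0.5, -0.3, -3.7]
grip_width: 0.0399
grip_force: 19.9
```

```bash
python3 plan.py b green 200
```

```text
[403.5  62.8  -1. ] [-0.    -0.     0.367]
```

Converted, 403 mm / 800 = 0.5038, 389 mm / 800 = 0.4863, 0.367 rad / 4 = 0.0918.

Call:
arm_command --plan '[[[0.0188,0.0025,0,0,0,0.005,1],[0.0563,0.0088,0,0,0,0.0125,1],[0.1063,0.0163,0,0,0,0.02,1],[0.1563,0.0238,0,0,0,0.03,1],[0.2063,0.0325,0,0,0,0.0375,1],[0.2563,0.04,0,0,0,0.0475,1],[0.3063,0.0475,0,0,0,0.055,1],[0.3563,0.055,0,0,0,0.065,1],[0.4063,0.0638,0,0,0,0.075,1],[0.4538,0.0713,0,0,0,0.0825,1],[0.4863,0.0763,0,0,0,0.0888,1],[0.5038,0.0788,0,0,0,0.0918,1]]]'

```text
time_s: 20.2
ee_pos: [0.4622, 0.1817, 0.1975]
eef_rot: [-3.139, 0.001, 1.464]
force: [1.1, 0.3, -2.2]
grip_width: 0.04
grip_force: 19.9
```

Call:
arm_command --plan '[[[0,0,0,0,0,0,1],[0,0,0,0,0,0,1],[0,0,0,0,0,0,1]]]'

```text
time_s: 20.5
ee_pos: [0.4633, 0.1791, 0.1988]
eef_rot: [-3.141, 0.001, 1.462]
force: [0.1, -0.5, -2.8]
grip_width: 0.0395
grip_force: 19.9
```

```bash
python3 plan.py b green 56
```

```text
[  1.4  -0.6 142.8] [-0.001  0.001 -0.001]
```

Converted, 144 mm / 800 = 0.18, 143 mm / 800 = 0.1788.

Call:
arm_command --plan '[[[0.0013,0,0.0313,0,0,0,1],[0.0013,0,0.075,0,0,0,1],[0.0013,0,0.1188,0,0,0,1],[0.0013,0,0.15,0,0,0,1],[0.0013,0,0.165,0,0,0,1],[0.0013,0,0.1725,0,0,0,1],[0.0013,0,0.1763,0,0,0,1],[0.0013,0,0.1788,0,0,0,1],[0.0013,0,0.18,0,0,0,1],[0.0013,0,0.18,0,0,0,1],[0.0013,0,0.18,0,0,0,1]]]'

```text
time_s: 21.6
ee_pos: [0.4637, 0.181, 0.0559]
eef_rot: [3.141, -0.0, 1.463]
force: [-0.8, -0.0, -3.2]
grip_width: 0.0399
grip_force: 19.9
```

```bash
python3 plan.py b green 55.5
```

```text
[-0.6 -0.9  0.4] [ 0.001 -0.    -0.   ]
```

Converted, -145 mm / 800 = -0.1813, -105 mm / 800 = -0.1313.

Call:
arm_command --plan '[[[0,0,0,0,0,0,-1],[0,0,0,0,0,0,-1],[0,0,0,0,0,0,-1],[0,0,0,0,0,0,-1],[0,0,0,0,0,0,-1],[0,0,0,0,0,0,-1],[0,0,-0.025,0,0,0,-1],[0,0,-0.075,0,0,0,-1],[0,0,-0.1313,0,0,0,-1],[0,0,-0.1813,0,0,0,-1],[0,0,-0.1813,0,0,0,-1]]]'

```text
time_s: 22.7
ee_pos: [0.4653, 0.1815, 0.2056]
eef_rot: [3.134, -0.003, 1.463]
force: [0.1, 0.3, -0.0]
grip_width: 0.0944
grip_force: 0.0
```

```bash
python3 plan.py p red 200;python3 chk.py
```

```text
[-457.8  102.1    4.9] [ 0.008 -0.002 -0.377]
yellow 7 [462.5 173.5] [3.2 8.1] 85.7 z 0.0963 along -37.0 across 0.5
green 117 [462.4 174.2] [22.9 39.4] 89.3 z 0.097 along -36.3 across 0.3
red 198 [ 517.4 -284.3] [40.3 36.1] 15.9 z 0.1106 along -486.1 across 104.5
```

Green is in its bay, partly hidden by the gripper. Next, red.

Converted, -458 mm / 800 = -0.5725, 102 mm / 800 = 0.1275, -0.377 rad / 4 = -0.0943.

Call:
arm_command --plan '[[[-0.0375,0.0088,0.0025,0,0,-0.005,-1],[-0.0938,0.0213,0.005,0,0,-0.015,-1],[-0.15,0.0338,0.005,0,0,-0.025,-1],[-0.2063,0.0463,0.005,0,0,-0.0325,-1],[-0.2625,0.0588,0.005,0,0,-0.0425,-1],[-0.3188,0.0713,0.005,0,0,-0.0525,-1],[-0.375,0.0838,0.005,0,0,-0.0625,-1],[-0.4313,0.0963,0.005,0,0,-0.07,-1],[-0.4875,0.1088,0.005,0,0,-0.08,-1],[-0.5313,0.1188,0.005,0,0,-0.0875,-1],[-0.56,0.125,0.005,0,0,-0.0925,-1],[-0.5725,0.1275,0.005,0,0,-0.0943,-1]]]'

```text
time_s: 23.95
ee_pos: [0.5149, -0.287, 0.1944]
eef_rot: [-3.14, -0.002, 1.838]
force: [0.1, 0.6, -0.6]
grip_width: 0.0942
grip_force: 0.0
```

Call:
arm_command --plan '[[[0,0,0,0,0,0,-1],[0,0,0,0,0,0,-1],[0,0,0,0,0,0,-1]]]'

```text
time_s: 24.25
ee_pos: [0.5157, -0.2842, 0.1964]
eef_rot: [3.142, -0.0, 1.841]
force: [-0.5, 0.8, 0.0]
grip_width: 0.0938
grip_force: 0.0
```

```bash
python3 plan.py p red 69;python3 chk.py
```

```text
[ -0.9   1.6 127.4] [ 0.    -0.     0.001]
blue 166 [475.7 299. ] [32.4 39.1] 82.6 z 0.0972 along 89.2 across 0.1
yellow 198 [469.5 240.3] [33.1 40.1] 84.3 z 0.0971 along 30.2 across 0.2
green 180 [463.2 181.1] [34.4 39.5] 84.0 z 0.0975 along -29.3 across 0.4
red 42 [ 527.3 -270.6] [14.7 27.7] 60.2 z 0.1106 along -471.4 across 112.9
```

Converted, 127 mm / 800 = 0.1588, 118 mm / 800 = 0.1475.

Call:
arm_command --plan '[[[0,0.0013,0.0313,0,0,0,-1],[0,0.0013,0.075,0,0,0,-1],[0,0.0013,0.1188,0,0,0,-1],[0,0.0013,0.1475,0,0,0,-1],[0,0.0013,0.1588,0,0,0,-1],[0,0.0013,0.1588,0,0,0,-1],[0,0.0013,0.1588,0,0,0,1],[0,0.0013,0.1588,0,0,0,1],[0,0.0013,0.1588,0,0,0,1],[0,0.0013,0.1588,0,0,0,1],[0,0.0013,0.1588,0,0,0,1],[0,0.0013,0.1588,0,0,0,1]]]'

```text
time_s: 25.5
ee_pos: [0.5165, -0.2851, 0.0696]
eef_rot: [3.141, 0.0, 1.84]
force: [-0.8, -0.4, 0.4]
grip_width: 0.0492
grip_force: 0.0
```

Call:
arm_command --plan '[[[0,0,0,0,0,0,1],[0,0,0,0,0,0,1],[0,0,0,0,0,0,1],[0,0,0,0,0,0,1]]]'

```text
time_s: 25.9
ee_pos: [0.5165, -0.2851, 0.0695]
eef_rot: [3.142, 0.0, 1.84]
force: [1.8, 0.3, 0.9]
grip_width: 0.0402
grip_force: 20.0
```

Converted, -130 mm / 800 = -0.1625, -105 mm / 800 = -0.1313.

Call:
arm_command --plan '[[[0,0,-0.0125,0,0,0,1],[0,0,-0.0438,0,0,0,1],[0,0,-0.0875,0,0,0,1],[0,0,-0.1313,0,0,0,1],[0,0,-0.1625,0,0,0,1],[0,0,-0.1625,0,0,0,1],[0,0,-0.1625,0,0,0,1]]]'

```text
time_s: 26.6
ee_pos: [0.5162, -0.285, 0.1988]
eef_rot: [-3.141, -0.0, 1.84]
force: [-0.3, 0.6, -3.8]
grip_width: 0.0398
grip_force: 20.0
```

```bash
python3 plan.py b red 200
```

```text
[407.1  50.   -1. ] [-0.    -0.     0.377]
```

Converted, 406 mm / 800 = 0.5075, 392 mm / 800 = 0.49, 0.377 rad / 4 = 0.0943.

Call:
arm_command --plan '[[[0.0188,0.0025,0,0,0,0.005,1],[0.0563,0.0075,0,0,0,0.0125,1],[0.1063,0.0125,0,0,0,0.02,1],[0.1563,0.0188,0,0,0,0.03,1],[0.2063,0.025,0,0,0,0.0375,1],[0.2563,0.0313,0,0,0,0.0475,1],[0.3063,0.0375,0,0,0,0.0575,1],[0.3563,0.0438,0,0,0,0.0675,1],[0.4063,0.05,0,0,0,0.0775,1],[0.4563,0.0563,0,0,0,0.085,1],[0.49,0.06,0,0,0,0.0913,1],[0.5075,0.0625,0,0,0,0.0943,1]]]'

```text
time_s: 27.8
ee_pos: [0.4555, 0.1214, 0.1977]
eef_rot: [-3.139, 0.001, 1.464]
force: [0.1, -0.2, -2.7]
grip_width: 0.0399
grip_force: 20.0
```

Call:
arm_command --plan '[[[0,0,0,0,0,0,1],[0,0,0,0,0,0,1],[0,0,0,0,0,0,1]]]'

```text
time_s: 28.1
ee_pos: [0.4567, 0.1188, 0.1988]
eef_rot: [-3.14, 0.0, 1.462]
force: [0.8, -0.3, -1.6]
grip_width: 0.0396
grip_force: 20.0
```

```bash
python3 plan.py b red 56
```

```text
[  2.1  -0.5 142.8] [-0.001  0.    -0.001]
```

Converted, 144 mm / 800 = 0.18, 143 mm / 800 = 0.1788.

Call:
arm_command --plan '[[[0.0013,0,0.0313,0,0,0,1],[0.0013,0,0.075,0,0,0,1],[0.0013,0,0.1188,0,0,0,1],[0.0013,0,0.15,0,0,0,1],[0.0013,0,0.165,0,0,0,1],[0.0013,0,0.1725,0,0,0,1],[0.0013,0,0.1763,0,0,0,1],[0.0013,0,0.1788,0,0,0,1],[0.0013,0,0.18,0,0,0,1],[0.0013,0,0.18,0,0,0,1],[0.0013,0,0.18,0,0,0,1]]]'

```text
time_s: 29.2
ee_pos: [0.4571, 0.1206, 0.0559]
eef_rot: [3.141, -0.0, 1.463]
force: [1.2, -0.1, -3.4]
grip_width: 0.0399
grip_force: 20.0
```

Converted, -145 mm / 800 = -0.1813, -105 mm / 800 = -0.1313.

Call:
arm_command --plan '[[[0,0,0,0,0,0,-1],[0,0,0,0,0,0,-1],[0,0,0,0,0,0,-1],[0,0,0,0,0,0,-1],[0,0,0,0,0,0,-1],[0,0,0,0,0,0,-1],[0,0,-0.025,0,0,0,-1],[0,0,-0.075,0,0,0,-1],[0,0,-0.1313,0,0,0,-1],[0,0,-0.1813,0,0,0,-1],[0,0,-0.1813,0,0,0,-1]]]'

```text
time_s: 30.3
ee_pos: [0.4588, 0.1209, 0.2055]
eef_rot: [3.134, -0.002, 1.463]
force: [-0.1, -0.6, -1.2]
grip_width: 0.094
grip_force: 0.0
```

Converted, -200 mm / 800 = -0.25, -180 mm / 800 = -0.225.

Call:
arm_command --plan '[[[-0.0375,0,0,0,0,0,-1],[-0.0875,0,0,0,0,0,-1],[-0.1375,0,0,0,0,0,-1],[-0.1875,0,0,0,0,0,-1],[-0.225,0,0,0,0,0,-1],[-0.25,0,0,0,0,0,-1],[-0.25,0,0,0,0,0,-1],[-0.25,0,0,0,0,0,-1],[-0.25,0,0,0,0,0,-1]]]'

```text
time_s: 31.2
ee_pos: [0.4354, -0.0774, 0.2001]
eef_rot: [-3.141, -0.0, 1.464]
force: [0.5, -0.4, -0.2]
grip_width: 0.094
grip_force: 0.0
```

```bash
python3 chk.py end
```

```text
blue 166 [475.7 298.9] [32.7 39.1] 82.2 z 0.097 along 89.1 across 0.1
yellow 205 [469.6 241.2] [35.9 39.9] 86.7 z 0.0975 along 31.1 across 0.2
green 178 [463.1 181. ] [33.7 39.5] 85.6 z 0.0968 along -29.4 across 0.3
red 192 [456.8 120.8] [34.6 40.3] 84.0 z 0.0971 along -90.0 across 0.5
```

View pics/end.png

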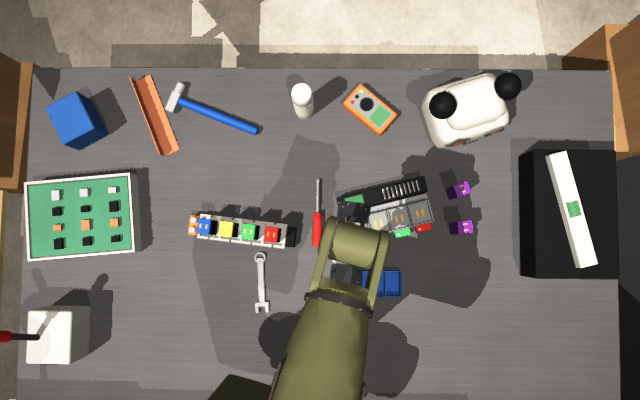

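The final view shows blue (204,227), yellow (226,230), green (249,232) and red (271,234) in order from the plug (192,225). All are upright and the arm is clear.

```bash
python3 -c "
from station import ctrl;print(ctrl.hand_in())"
```

```text
the job is handed in; nothing more can be done
None
```

All four packs stand upright in the carrier in the order blue, yellow, green, red from the orange plug, each within about 1 mm of its bay centre by the top camera; the job was handed in at about 31 s, and no verdict was returned.

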